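# Press a peg home with the ratchet clamp press

## Robot

A 7-joint arm with a two-finger parallel gripper is mounted at the origin on the work surface. World frame = base frame: x ahead of the robot, y to its left, z up, the work surface at z = 0. Lengths are in m, angles in rad, forces in N, time in s.
With the tool pointing down it reaches from about 0.425 to 0.875 m from the base axis. Payload 4.7 kg.
Tool frame: the origin (TCP) lies midway between the tips of the shut fingers; the grasp point (between the pads) lies 19 mm behind it; z points along the fingers, y is the line along which they close (so a half turn about z gives the same grasp; the last joint's range is limited). The gripper opens to 87 mm and grips with 3 to 60 N. Pads are 19 mm wide; open, the fingers measure 117 mm over their backs; the gripper's body (75 mm by 190 mm) begins 51 mm behind the grasp point.
Start: joints at [0.014, 0.321, -0.07, 1.45, 0.023, 1.371, -0.057], TCP at [0.65, -0, 0.223] pointing down, gripper open.
Joint ranges: [-2.86, 2.86], [-0.3, 2.09], [-1.38, 1.24], [0.06, 2.45], [-1.56, 4.7], [0.09, 2.05], [-2.69, 2.69]. Speed limits (rad/s): [2.57, 2.57, 3.14, 3.14, 3.14, 3.14, 3.14].

## Interface

Orientations are given as a rotation vector (axis times angle).
In Python, from bench import ctrl, get_image, calibration gives the robot as it stands.
- The arm moves only by the tool apply_moves, never from a script. Its arguments are lists of equal length, an entry for each row: "dp": the shift along the tool's x, y, z in m, a list of three; "twist": the turn, a rotation vector about the tool's x, y, z in rad, a list of three; "fingers": the closure, from 0 (fully open) to 1 (shut). In form: {"dp": [[dx, dy, dz], ...], "twist": [[ax, ay, az], ...], "fingers": [fingers, ...]}. A call has 1 to 10 rows; each row shifts and turns the commanded pose from where the row before left it, along the tool's axes as they then stand; what a row does not reach is not made up. A row lasts 1/10 s, in which the tool goes at most 50 mm and 8.59 degrees, less where a joint would pass 70% of its speed; a pose out of reach is approached as far as the arm can. A call is refused whole if a number of a shift passes 0.05 or a number of a turn 0.15, either way. A call with a gripper value outside its range is refused whole. The fingers move at their own pace and stop on an object; "newtons" is the grip in N (left out, the last holds). Time passes only in rows, so rows that do not move let the fingers close. It gives the time, the measured TCP pose, the force, the opening and the grip force at its end, in the units of the state.
- ctrl.get_state(): the state, without advancing time (a new reading comes with each control period).
- get_image(name): name is "scene" or "side" or "wrist"; returns the picture (400x640x3 uint8, red, green, blue); there is no depth.
- calibration(name): a dict with "fx", "fy", "cx", "cy" (pixels), "eye" and "attitude" of the camera in the world; the wrist camera has in their place "hand_eye" (4x4, takes a point from camera to tool coordinates, whose origin is the TCP and whose axes are the flange's). Camera axes: x right, y up, looking along -z (the intrinsics and any distortion apply to the point x, -y, -z); pixel columns grow to the right and rows downward; lengths in m; the calibration is good to about 2 mm. A picture is of the moment at which its call begins: read the wrist's pose just before it. calibration takes no time and is no camera call.
- ctrl.close_job(): hands the job in; it is judged then, once.
The state is a dict: "time": time; "joint_positions": joint angles; "qd": joint speeds; "joint_torque": joint torques, N m; "position": TCP position; "tool_rot": TCP orientation; "ft_force": force on the tool from outside, world axes, zero at the start; "torque": the same for the moment, N m; "grip_width": opening from 0.0 (shut) to 1.0 (fully open); "grip_force": force on a finger pad.
Only numpy, scipy, OpenCV 4.12 (cv2) and the standard library are available. Lean on these libraries where they do the work, as an engineer would, in place of code of your own. Each camera call takes 0.05 s, during which the arm holds its last target. There are 200 camera calls.

## Task

Squeeze the moving handle of the scissor press towards the fixed one until the peg in the wooden block is fully home and the ratchet teeth, with your hand off the handle, hold the block firmly by themselves; stop there, because squeezing much harder splits the block. Then press the handle down to free the teeth, let the press open fully, lift the block out and set it down flat, base down, in the tray beside the finished piece, leaving everything else where it is.

Things in the scene. Friction and masses are not known exactly. Their poses are not given: they have to be found in the camera images.
- press: Hand press: steel scissor clamp on a plywood board 310 x 220 x 18, fixed to the bench. Origin on the bench surface under the scissor pivot; z up, -x towards the two handles, +x towards the jaws, +y towards the moving handle's side. Handles reach 165 from the pivot. Jaw pad and anvil axis lie 60 above the bench; pad at y < 0, anvil at y > 0.
- jaw (a joint): Closing angle (rad) of moving handle and jaw about the upright axis through the press origin: 0 = open, 0.52 = stop. The grip is at radius 145, direction (0.66 - angle) rad from the press's -x towards its +y; closing swings it to the fixed handle. An opening spring takes 2 to 3.5 N at the grip. Pad meets peg near 0.1; peg is home at 0.23 to 0.37, unknown because of the anvil.
- grip (a point): Centre of the moving handle's black upright paddle: 44 long (radially), 14 wide (the way it swings), from 42 to 88 above the bench, this point 78. 45 free on either side. Pressed straight down by 8 to 11 mm (stop at 12; 8 to 16 N) it frees the teeth. Keep it down while it swings open: at angles above 0.05 rad the teeth catch again if it is let up. It springs back up.
- fixed_grip (a point): Centre of the fixed handle's black paddle, 42 long, 14 wide, top 88 above the bench, at radius 145 from the pivot, on the -y side.
- rack (a point): Middle of the toothed steel bar's top, 70 above the bench: an arc 12 wide at radius 100 from the pivot, from the fixed handle across over the moving handle's shank. Teeth below it, one per 0.045 rad (6.5 mm at the grip); a spring pawl on the shank clicks into them and holds the handle. Let go, the handle falls back to the last tooth passed (up to one tooth, up to 13 N at the pad, is lost).
- nest (a point): Middle of the press's wooden nest floor, 40 above the bench. Two lips 8 high leave the block 43 in the press's x; in y it can slide. At the +y end stands the anvil, a steel disc of 28 diameter set by hand: its face lies anywhere from 30 to 40 beyond this point in +y, not measured.
- handle: The moving handle's shank and paddle, same part as grip. Origin on the shank, 49 above the bench, 30 from the pivot axis; -x points outward along the handle, z up.
- pad: Spring-loaded round steel pad, 18 diameter, on the moving jaw, pushing to the press's +y; origin at its foremost point, radius 85 from the pivot. Pad force = 1.7 x tangential force at the grip less about 5 N. Driving the peg takes 6 N at the pad; once it is home the pad gives 3.5 N per mm, 13 N per tooth. Firm: more than 8 N. Over 36 N the block splits.
- block: Work piece: loose beech block 40 (x) x 50 (y) x 40 (z), 70 g, in the nest of the press, its axes nearly along the press's. Origin at the centre of its underside. In its -y face sits a started wooden peg, axis 20 above the underside, with a flat round head 22 diameter, 4 thick. Can be lifted straight up by its two x faces; the nest lips cover the lowest 8 of these.
- peg (a joint): How far the peg still stands out of the block, m (0 = underside of head flush on the block). The peg stays where it is pushed.
- tray: Open plywood tray for finished pieces, fixed to the bench, outside 150 (x) x 200 (y) x 45 high, walls and floor 6 thick. Origin at the centre of its underside, inner floor 6 above it. The finished piece stands at its -y end (centred 60 from the middle); the +y half is free.
- done_piece: an already finished piece (same block, peg flush) standing in one end of the tray; leave it (origin: centre of underside).
- offcut: bare pine offcut 55 x 38 x 30 without a peg, lying on the bench; leave it (origin: centre of underside).
- tape: tape measure, 70 x 36 x 66; leave it (origin: centre of underside).
- glue: glue bottle, 60 diameter, 170 tall; leave it (origin: centre of underside).
- mug: mug, 80 diameter, 85 tall; leave it (origin: centre of underside).
- driver: screwdriver lying on the bench; leave it (origin: centre of underside, lying along its x).
- mallet: hammer lying on the bench; leave it (origin: centre of underside, lying along its x).
- tin: open steel tin, 72 diameter, 60 tall; leave it (origin: centre of underside).
There are look-alikes about, which are no part of the job. What is shaped like the tray but black is not meant.

How it is judged:
On the way, in this order (a step that is already met when the one before it is completed fails the run):
1. peg fully home and the block held firmly (more than 8 N) by the ratchet alone, hand off the handle (value of joint peg below 0.0015 m and contact force between pad and block above 8 N and contact force between each of the fingers, the arm and handle below 0.2 N), for 0.3 s.
2. teeth freed and the press open, with the block still in the nest (value of joint jaw below 0.08 rad and x of block in the frame of press between 0.07 and 0.1 m and z of block in the frame of press below 0.046 m), for 0.2 s.
At the end, for the whole second after the job is handed in: The peg is home (head within 1.5 mm of the block), the press is open (closing angle under 0.08 rad) and still, and the block stands at rest on the tray's floor, base down (within 0.1 rad and 4 mm of the floor), its centre within 55 mm of the tray's middle in x and 80 mm in y (value of joint peg below 0.0015 m and value of joint jaw below 0.08 rad and x of block in the frame of tray between -0.055 and 0.055 m and y of block in the frame of tray between -0.08 and 0.08 m and z of block in the frame of tray below 0.01 m and angle between block's own z axis and vertical below 0.1 rad and linear speed of block below 0.02 m/s and velocity of joint jaw below 0.05 rad/s); the robot touches nothing.
It fails at once if the pad presses the work piece with more than 36 N: the block splits (contact force between pad and block above 36 N).
It fails at once if the block is thrown or dropped (faster than 1 m/s) (linear speed of block above 1 m/s).
It fails at once if the finished piece or a bystander is moved by more than 30 mm (distance of any of done_piece, offcut, tape, glue, mug, driver, mallet, tin from where it was at the start of the episode above 0.03 m).
It also fails if it takes over 72 s, if anything falls off the work surface, if the arm or the gripper's body presses on something with over 40 N, if the wrist force passes 120 N, or if a joint passes its speed limit or range.

## Working session

There is one attempt and no reset: what is moved stays moved. The work goes in short steps, Python scripts to look and compute and a tool call to move; the robot and the scene stay as the last step left them, time stands still between calls to the robot, and variables do not carry over. Pictures are saved under pics/ and viewed, at most 10 in all, crops included, and the job is handed in when it is done.

Besides the shell and the picture viewer there is one more tool, called as name(argument=value, ...) on one line, values as JSON. apply_moves: Moves the arm, as the interface text tells. Its arguments: {"type":"object","properties":{"dp":{"type":"array"},"twist":{"type":"array"},"fingers":{"type":"array"},"newtons":{"type":"number"}},"required":["dp","twist","fingers"]}

```bash
mkdir -p pics
python3 - <<'E'
from bench import ctrl,get_image,calibration
import cv2,pickle
s=ctrl.get_state();print(s)
for n in("scene","side","wrist"):
    im=get_image(n);cv2.imwrite(f"pics/{n}0.png",im[:,:,::-1]);print(n,calibration(n))
E
```

```text
{'time': 0.0, 'joint_positions': array([ 0.0140863 ,  0.32181508, -0.07009984,  1.45165119,  0.0225816 ,
        1.37078742, -0.05688831]), 'qd': array([-2.66970502e-04, -4.01494343e-04, -8.19670653e-05,  9.64430307e-04,
        5.61726388e-04,  5.02621286e-04, -1.09293477e-03]), 'joint_torque': array([-2.58547143e-04, -4.91284704e+01, -4.03903294e-01, -3.12526345e+01,
       -6.40594075e-02,  4.37659642e-02,  1.61017233e-04]), 'position': array([ 6.49459514e-01, -2.46500811e-05,  2.21478718e-01]), 'tool_rot': array([-2.22046835e+00, -2.22061513e+00,  2.16124992e-03]), 'ft_force': array([0.57377517, 0.40180126, 0.49431262]), 'torque': array([ 0.02127891, -0.02638295,  0.05902885]), 'grip_force': 0.0, 'grip_width': 1.0048584543447292}
scene {'fx': 398.2754615354154, 'fy': 398.2754615354154, 'cx': 317.01766299049643, 'cy': 205.00301511050876, 'eye': array([ 0.82075562, -0.54616652,  1.10931301]), 'attitude': array([0.5227012 , 0.14234948, 0.57561241])}
side {'fx': 513.3473940375386, 'fy': 513.3473940375386, 'cx': 320.4222625792209, 'cy': 206.7485871901326, 'eye': array([-0.10023863,  0.89593589,  1.09517385]), 'attitude': array([ 0.28338345, -1.05926309, -2.38374223])}
wrist {'fx': 338.2058822028997, 'fy': 338.2058822028997, 'cx': 314.3122348840149, 'cy': 196.60434493723508, 'hand_eye': array([[-6.13234131e-04,  9.53408641e-01,  3.01681268e-01,
         8.35673243e-02],
       [ 9.99999309e-01,  8.87296648e-04, -7.71418742e-04,
         5.62790570e-04],
       [-1.00315807e-03,  3.01680586e-01, -9.53408526e-01,
        -1.62707653e-01],
       [ 0.00000000e+00,  0.00000000e+00,  0.00000000e+00,
         1.00000000e+00]])}
```

View pics/scene0.png

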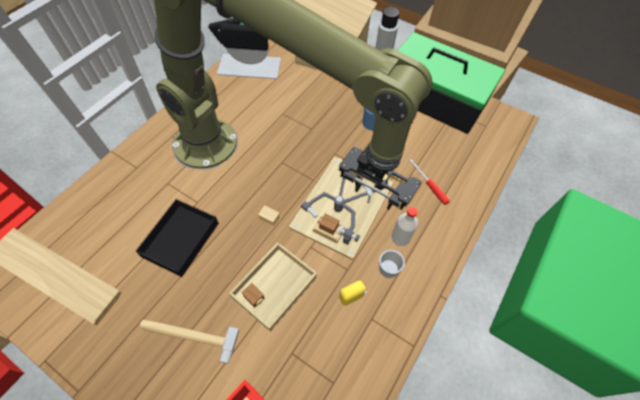

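View pics/side0.png

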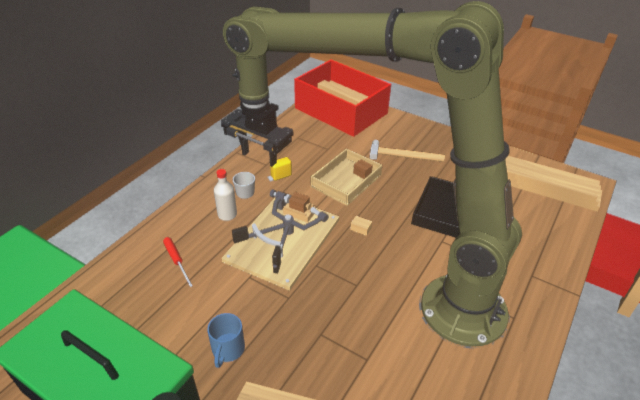

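The scene view shows the press board at about (340,205), its block at (328,225), the wooden tray at (273,285) with the finished piece at (254,295), and the black look-alike tray at (177,237). The side view shows the press paddles at (240,233) and (277,260), and the block at (299,202).

Candidates in the side view:
- **Block:** press block (299,202), done piece (362,169), offcut (361,226). I choose the one in the nest.
- **Tray:** plywood tray (346,176), black tray (440,208). I choose the plywood one.
- **Paddles:** (240,233) and (277,260). The moving one is on the press's +y side, which I'll check in a crop.

```bash
cat > h.py <<'E'
from bench import ctrl,get_image,calibration
import cv2,numpy as np
from scipy.spatial.transform import Rotation as R
def ray(n,uv,s=None):
    c=calibration(n);d=np.array([(uv[0]-c['cx'])/c['fx'],-(uv[1]-c['cy'])/c['fy'],-1.])
    if n=="wrist":
        s=s or ctrl.get_state();T=c['hand_eye'];Q=R.from_rotvec(s['tool_rot']).as_matrix()
        return Q@T[:3,3]+s['position'],Q@T[:3,:3]@d
    return np.array(c['eye']),R.from_rotvec(c['attitude']).as_matrix()@d
def onz(n,uv,z,s=None):
    o,d=ray(n,uv,s);return o+d*(z-o[2])/d[2]
def tri(a,b):
    A=np.zeros((3,3));v=np.zeros(3)
    for o,d in(a,b):
        d=d/np.linalg.norm(d);P=np.eye(3)-np.outer(d,d);A+=P;v+=P@o
    return np.linalg.solve(A,v)
E
python3 - <<'E'
from h import *
im=cv2.imread("pics/side0.png")[170:305,205:385]
cv2.imwrite("pics/a.png",cv2.resize(im,None,fx=4.4,fy=4.4,interpolation=cv2.INTER_CUBIC))
im=cv2.imread("pics/scene0.png")[150:330,225:425]
cv2.imwrite("pics/b.png",cv2.resize(im,None,fx=3.3,fy=3.3,interpolation=cv2.INTER_CUBIC))
for n,uv,z in(("side",(299,196),.08),("scene",(328,222),.08),("side",(240,231),.088),("side",(277,250),.088),("side",(346,176),.006),("scene",(273,285),.006)):print(n,uv,onz(n,uv,z).round(3))
E
```

```text
side (299, 196) [ 0.557 -0.062  0.08 ]
scene (328, 222) [ 0.556 -0.061  0.08 ]
side (240, 231) [0.606 0.156 0.088]
side (277, 250) [0.479 0.159 0.088]
side (346, 176) [ 0.529 -0.304  0.006]
scene (273, 285) [ 0.517 -0.287  0.006]
```

View pics/a.png

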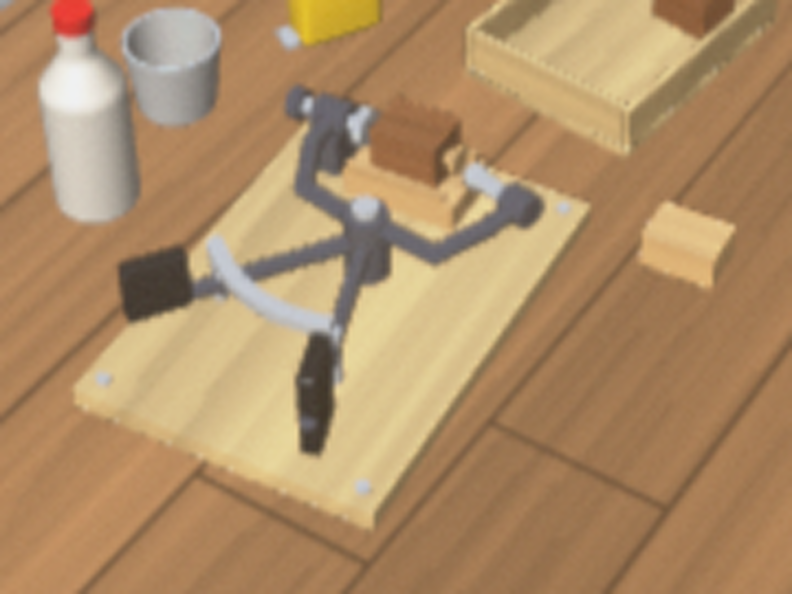

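View pics/b.png

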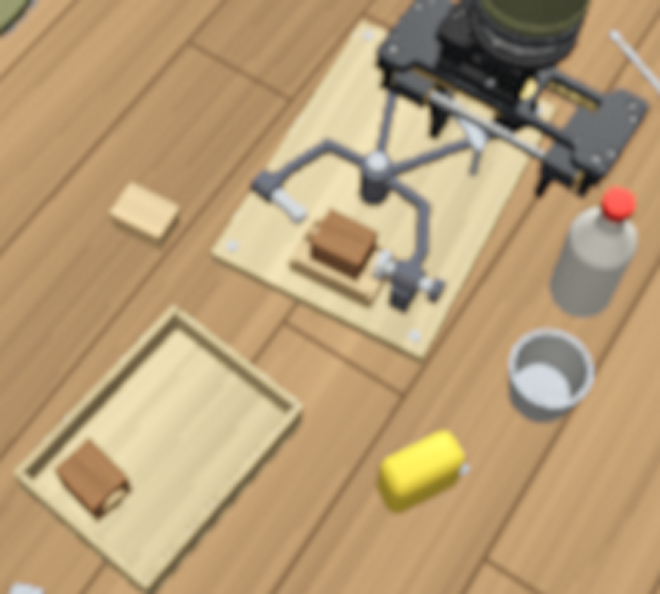

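The side crop shows that the pale peg and pad are on the block's low-world-x side at crop (455,160). The anvil screw is at (340,120), so press +y is about world +x. The moving handle is therefore the left paddle at crop (155,283), and the fixed one is at (315,390).

Run:
```python
from h import *
S=lambda x,y:(x/4.4+205,y/4.4+170)
C=lambda x,y:(x/3.3+225,y/3.3+150)
print("pivot",tri(ray("side",S(367,202)),ray("scene",C(376,158))).round(4))
for p in((590,207),(375,518),(75,390)):print("side board",onz("side",S(*p),.018).round(4))
for p in((213,253),(423,355),(362,20)):print("scene board",onz("scene",C(*p),.018).round(4))
for p in((122,262),(185,247),(155,254)):print("mov paddle top",onz("side",S(*p),.088).round(4))
for p in((175,308),(302,406),(150,585),(18,472)):print("tray",onz("scene",C(*p),.045).round(4))
print("done",onz("scene",C(93,470),.046).round(4))
for p in((330,212),(378,240),(308,240),(352,262)):print("block top",onz("scene",C(*p),.08).round(4))
```

```text
pivot [0.5362 0.027  0.0789]
side board [ 0.44   -0.1063  0.018 ]
side board [0.4103 0.1992 0.018 ]
side board [0.6284 0.2176 0.018 ]
scene board [ 0.4502 -0.1116  0.018 ]
scene board [ 0.6659 -0.0902  0.018 ]
scene board [0.4198 0.1972 0.018 ]
mov paddle top [0.6262 0.1629 0.088 ]
mov paddle top [0.6014 0.1307 0.088 ]
mov paddle top [0.6134 0.146  0.088 ]
tray [ 0.4634 -0.186   0.045 ]
tray [ 0.608  -0.1996  0.045 ]
tray [ 0.5908 -0.3921  0.045 ]
tray [ 0.4444 -0.3791  0.045 ]
done [ 0.4952 -0.3434  0.046 ]
block top [ 0.5342 -0.0439  0.08  ]
block top [ 0.585 -0.044  0.08 ]
block top [ 0.5335 -0.0787  0.08  ]
block top [ 0.5776 -0.0753  0.08  ]
```

Press frame estimate: pivot at about (0.537,0.027), press x at about -84.5° yaw. Predicted grip is at (0.615,0.149), and the paddle measures (0.613,0.146). Next I move above it and turn to the tangent.

apply_moves(dp=[[0.037,-0.009,0],[0.037,-0.009,0],[0.037,-0.009,0],[0.037,-0.009,0],[0,0,0],[0,0,0],[0,0,0],[0,0,0],[0,0,0.02],[0,0,0.02]], twist=[[0,0,0],[0,0,0],[0,0,0],[0,0,0],[0,0,0.14],[0,0,0.14],[0,0,0.14],[0,0,0.145],[0,0,0],[0,0,0]], fingers=[0,0,0,0,0,0,0,0,0,0])

```text
time: 1.15
position: [0.6143, 0.1481, 0.1825]
tool_rot: [2.752, 1.514, 0.002]
ft_force: [-0.0, -0.7, -1.0]
grip_width: 0.999
grip_force: 0.0
```

Run:
```python
from h import *
s=ctrl.get_state();im=get_image("wrist")[:,:,::-1]
print(s['time'],s['position'],s['joint_positions'].round(2),s['ft_force'])
cv2.imwrite("pics/w1.png",im)
h=cv2.cvtColor(im,cv2.COLOR_BGR2HSV)
def p2px(P):
    c=calibration("wrist");Q=R.from_rotvec(s['tool_rot']).as_matrix();T=c['hand_eye']
    q=T[:3,:3].T@(Q.T@(np.array(P)-s['position'])-T[:3,3]);return (c['cx']+c['fx']*q[0]/-q[2],c['cy']-c['fy']*q[1]/-q[2])
print("pred grip top",p2px((.614,.148,.088)),"pivot",p2px((.537,.027,.08)))
```

```text
1.15 [0.6143267  0.1481359  0.18249404] [-0.21  0.3  -0.08  1.55  0.03  1.28 -0.86] [-0.03059376 -0.70813594 -0.99900668]
pred grip top (np.float64(313.30046422388943), np.float64(200.14821363357208)) pivot (np.float64(313.2688526538699), np.float64(341.07425420284096))
```

View pics/w1.png

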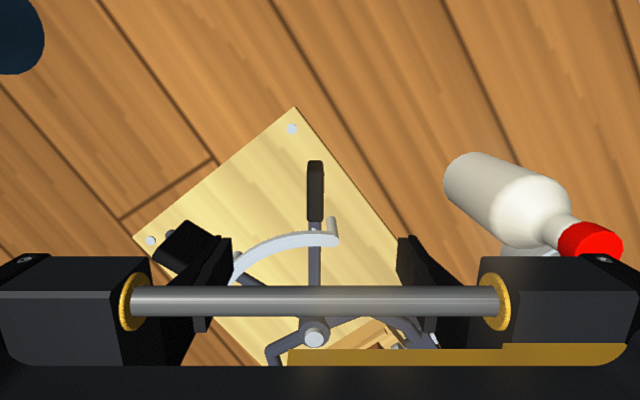

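The wrist view shows the moving paddle's top centred at column 315, rows about 170–222, against a prediction of (313,200). The glue bottle is 156 mm off sideways, so there is clearance. I'll descend straddling with the fingers part-closed, then push with one finger.

apply_moves(dp=[[0,0.001,0],[0,0,0],[0,0,0],[0,0,0.02],[0,0,0.03],[0,0,0.03],[0,0,0.03],[0,0,0.013],[0,0,0],[0,0,0]], twist=[[0,0,0],[0,0,0],[0,0,0],[0,0,0],[0,0,0],[0,0,0],[0,0,0],[0,0,0],[0,0,0],[0,0,0]], fingers=[0.6,0.6,0.6,0.6,0.6,0.6,0.6,0.6,0.6,0.6], newtons=30)

```text
time: 2.2
position: [0.616, 0.1477, 0.0611]
tool_rot: [2.752, 1.514, 0.003]
ft_force: [-0.2, -0.1, -0.3]
grip_width: 0.407
grip_force: 0.0
```

apply_moves(dp=[[0,-0.0035,0],[0,-0.0035,0],[0,-0.0035,0],[-0.0002,-0.003,0],[-0.0002,-0.003,0],[-0.0002,-0.003,0],[-0.0002,-0.003,0],[-0.0002,-0.003,0],[0,0,0],[0,0,0]], twist=[[0,0,0],[0,0,0],[0,0,0],[0,0,-0.0207],[0,0,-0.0207],[0,0,-0.0207],[0,0,-0.0207],[0,0,-0.0207],[0,0,0],[0,0,0]], fingers=[0.6,0.6,0.6,0.6,0.6,0.6,0.6,0.6,0.6,0.6])

```text
time: 3.2
position: [0.5934, 0.1595, 0.0599]
tool_rot: [2.67, 1.654, 0.002]
ft_force: [4.4, -0.7, 0.7]
grip_width: 0.402
grip_force: 2.4
```

apply_moves(dp=[[-0.0002,-0.003,0],[-0.0002,-0.003,0],[-0.0002,-0.003,0],[-0.0002,-0.003,0],[0,0,0],[0,0,0]], twist=[[0,0,-0.0207],[0,0,-0.0207],[0,0,-0.0207],[0,0,-0.0207],[0,0,0],[0,0,0]], fingers=[0.6,0.6,0.6,0.6,0.6,0.6])

```text
time: 3.8
position: [0.5818, 0.1638, 0.0597]
tool_rot: [2.6, 1.763, 0.001]
ft_force: [4.3, -1.0, 1.3]
grip_width: 0.4
grip_force: 2.4
```

```bash
cat >> h.py <<'E'
def rep():
    s=ctrl.get_state();P=np.array([.537,.027]);Q=R.from_rotvec(s['tool_rot']).as_matrix()
    t=Q[:2,1];v=s['position'][:2]+t*(.087*s['grip_width']/2-.007)-P
    a=np.arctan2(v[1],v[0]);a0=np.deg2rad(95.5)-.66
    print("t",round(s['time'],2),"F",(s['ft_force'][:2]@t).round(2),"Frad",(s['ft_force'][:2]@Q[:2,0]).round(2),"Fz",s['ft_force'][2].round(2),"jaw~",round(a-a0,3),"toolrot",round(np.arctan2(Q[1,0],Q[0,0])-a0,3),"r",np.linalg.norm(v).round(4),s['position'].round(4),"w",round(s['grip_width'],3))
E
python3 -c "from h import *;rep()"
```

```text
t 3.8 F 4.39 Frad 0.69 Fz 1.26 jaw~ 0.176 toolrot 0.185 r 0.1437 [0.5818 0.1638 0.0597] w 0.4
```

apply_moves(dp=[[-0.0002,-0.003,0],[-0.0002,-0.003,0],[-0.0002,-0.003,0],[0,0,0],[0,0,0]], twist=[[0,0,-0.0207],[0,0,-0.0207],[0,0,-0.0207],[0,0,0],[0,0,0]], fingers=[0.6,0.6,0.6,0.6,0.6])

```text
time: 4.3
position: [0.5741, 0.1659, 0.0598]
tool_rot: [2.543, 1.841, 0.003]
ft_force: [8.2, -1.1, -0.8]
grip_width: 0.399
grip_force: 3.7
```

```bash
python3 -c "from h import *;rep()"
```

```text
t 4.3 F 8.17 Frad 1.52 Fz -0.82 jaw~ 0.231 toolrot 0.246 r 0.1436 [0.5741 0.1659 0.0598] w 0.399
```

apply_moves(dp=[[-0.0002,-0.003,0],[-0.0002,-0.003,0],[0,0,0],[0,0,0]], twist=[[0,0,-0.0207],[0,0,-0.0207],[0,0,0],[0,0,0]], fingers=[0.6,0.6,0.6,0.6])

```text
time: 4.7
position: [0.5687, 0.1672, 0.0598]
tool_rot: [2.504, 1.893, 0.004]
ft_force: [8.4, -1.4, -1.0]
grip_width: 0.402
grip_force: 4.2
```

```bash
python3 -c "from h import *;rep()"
```

```text
t 4.7 F 8.51 Frad 0.94 Fz -1.0 jaw~ 0.269 toolrot 0.288 r 0.1436 [0.5687 0.1672 0.0598] w 0.402
```

apply_moves(dp=[[-0.0002,-0.003,0],[-0.0001,-0.002,0],[0,0,0],[0,0,0]], twist=[[0,0,-0.0207],[0,0,-0.0138],[0,0,0],[0,0,0]], fingers=[0.6,0.6,0.6,0.6])

```text
time: 5.1
position: [0.5637, 0.1683, 0.0598]
tool_rot: [2.471, 1.936, 0.004]
ft_force: [7.8, -0.6, -1.4]
grip_width: 0.401
grip_force: 4.1
```

```bash
python3 -c "from h import *;rep()"
```

```text
t 5.1 F 7.7 Frad 1.28 Fz -1.4 jaw~ 0.304 toolrot 0.322 r 0.1436 [0.5637 0.1683 0.0598] w 0.401
```

apply_moves(dp=[[-0.0002,-0.003,0],[-0.0001,-0.002,0],[0,0,0],[0,0,0]], twist=[[0,0,-0.0207],[0,0,-0.0138],[0,0,0],[0,0,0]], fingers=[0.6,0.6,0.6,0.6])

```text
time: 5.5
position: [0.5605, 0.1686, 0.0599]
tool_rot: [2.437, 1.976, 0.008]
ft_force: [12.7, -1.9, -3.7]
grip_width: 0.399
grip_force: 6.2
```

```bash
python3 -c "from h import *;rep()"
```

```text
t 5.5 F 12.83 Frad 0.79 Fz -3.7 jaw~ 0.327 toolrot 0.356 r 0.1434 [0.5605 0.1686 0.0599] w 0.399
```

apply_moves(dp=[[-0.0001,-0.002,0],[-0.0001,-0.002,0],[0,0,0],[0,0,0]], twist=[[0,0,-0.01],[0,0,-0.01],[0,0,0],[0,0,0]], fingers=[0.6,0.6,0.6,0.6])

```text
time: 5.9
position: [0.5576, 0.1691, 0.0601]
tool_rot: [2.416, 1.999, 0.011]
ft_force: [15.6, -1.4, -5.6]
grip_width: 0.402
grip_force: 7.5
```

```bash
python3 -c "from h import *;rep()"
```

```text
t 5.9 F 15.6 Frad 1.58 Fz -5.63 jaw~ 0.347 toolrot 0.376 r 0.1435 [0.5576 0.1691 0.0601] w 0.402
```

apply_moves(dp=[[-0.0001,-0.0015,0],[-0.0001,-0.0015,0],[0,0,0],[0,0,0]], twist=[[0,0,-0.007],[0,0,-0.007],[0,0,0],[0,0,0]], fingers=[0.6,0.6,0.6,0.6])

```text
time: 6.3
position: [0.5559, 0.1692, 0.0601]
tool_rot: [2.402, 2.015, 0.014]
ft_force: [17.5, -1.3, -7.7]
grip_width: 0.402
grip_force: 9.1
```

```bash
python3 -c "from h import *;rep()"
```

```text
t 6.3 F 17.5 Frad 1.77 Fz -7.72 jaw~ 0.359 toolrot 0.389 r 0.1434 [0.5559 0.1692 0.0601] w 0.402
```

apply_moves(dp=[[0,0.002,0],[0,0.002,0],[0,0.002,0],[0,0.002,0],[0,0.003,0],[0,0.003,0],[0,0.003,0],[0,0.003,0],[0,0,0],[0,0,0]], twist=[[0,0,0],[0,0,0],[0,0,0.01],[0,0,0.01],[0,0,0.01],[0,0,0.01],[0,0,0],[0,0,0],[0,0,0],[0,0,0]], fingers=[0.6,0.6,0.6,0.6,0.6,0.6,0.6,0.6,0.5,0.5])

```text
time: 7.3
position: [0.5694, 0.1671, 0.0594]
tool_rot: [-2.444, -1.974, 0.001]
ft_force: [0.4, -0.8, -0.2]
grip_width: 0.47
grip_force: 0.0
```

Run:
```python
from h import *
rep();im=get_image("side")[:,:,::-1]
cv2.imwrite("pics/s2.png",cv2.resize(im[160:300,200:360],None,fx=4.5,fy=4.2,interpolation=cv2.INTER_CUBIC));cv2.imwrite("pics/s2full.png",im)
```

```text
t 7.3 F 0.54 Frad -0.66 Fz -0.16 jaw~ 0.244 toolrot 0.352 r 0.1446 [0.5694 0.1671 0.0594] w 0.47
```

View pics/s2.png

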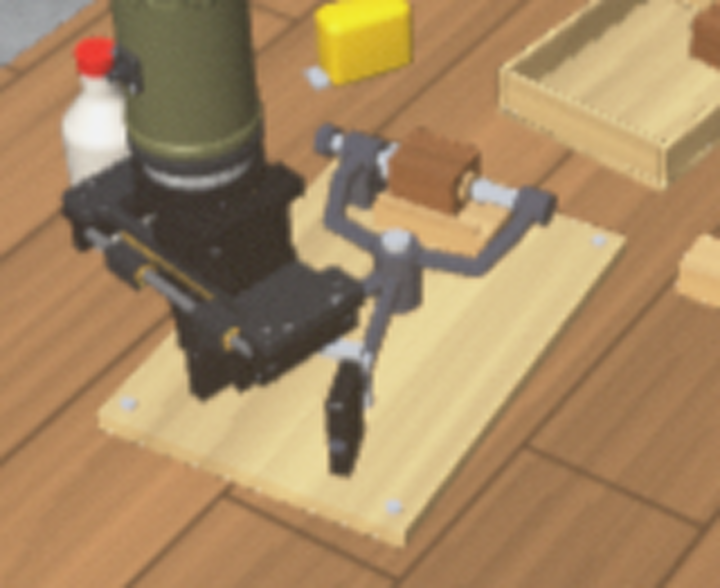

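The side crop shows the peg head flush at crop (465,185), with the pad rod on it and the block against the anvil. I'll hold with the hand off, then grip lightly to see how well centred it is.

apply_moves(dp=[[0,0,0],[0,0,0],[0,0,0],[0,0,0],[0,0,0],[0,0,0],[0,0,0],[0,0,0],[0,0,0],[0,0,0]], twist=[[0,0,0],[0,0,0],[0,0,0],[0,0,0],[0,0,0],[0,0,0],[0,0,0],[0,0,0],[0,0,0],[0,0,0]], fingers=[0.5,0.5,0.5,0.5,0.5,1,1,1,1,1], newtons=8)

```text
time: 8.35
position: [0.5692, 0.1671, 0.0595]
tool_rot: [-2.444, -1.973, 0.001]
ft_force: [-1.3, -0.6, 0.9]
grip_width: 0.159
grip_force: 8.0
```

```bash
python3 -c "from h import *;rep()"
```

```text
t 8.35 F -1.09 Frad -0.89 Fz 0.91 jaw~ 0.339 toolrot 0.352 r 0.1437 [0.5692 0.1671 0.0595] w 0.159
```

apply_moves(dp=[[0,0,0],[0,0,0],[0,0,0.003],[0,0,0.003],[0,0,0.003],[0,0,0.002],[0,0,0],[0,0,0]], twist=[[0,0,0],[0,0,0],[0,0,0],[0,0,0],[0,0,0],[0,0,0],[0,0,0],[0,0,0]], fingers=[1,1,1,1,1,1,1,1], newtons=50)

```text
time: 9.15
position: [0.574, 0.1673, 0.0522]
tool_rot: [2.443, 1.969, 0.013]
ft_force: [3.4, 0.0, 10.8]
grip_width: 0.159
grip_force: 50.1
```

```bash
python3 -c "from h import *;rep()"
```

```text
t 9.15 F 3.36 Frad 0.75 Fz 10.84 jaw~ 0.307 toolrot 0.35 r 0.1451 [0.574  0.1673 0.0522] w 0.159
```

apply_moves(dp=[[0,0,0.002],[0,0,0.0015],[0,0,0],[0,0,0]], twist=[[0,0,0],[0,0,0],[0,0,0],[0,0,0]], fingers=[1,1,1,1])

```text
time: 9.55
position: [0.5744, 0.1676, 0.0493]
tool_rot: [2.443, 1.969, 0.014]
ft_force: [2.4, 0.6, 13.7]
grip_width: 0.161
grip_force: 50.1
```

```bash
python3 -c "from h import *;rep()"
```

```text
t 9.55 F 2.25 Frad 1.07 Fz 13.68 jaw~ 0.304 toolrot 0.35 r 0.1455 [0.5744 0.1676 0.0493] w 0.161
```

apply_moves(dp=[[0,0.005,0],[0,0.005,0],[0,0.005,0],[0,0.005,0],[0,0,0]], twist=[[0,0,0.0345],[0,0,0.0345],[0,0,0.0345],[0,0,0.0345],[0,0,0]], fingers=[1,1,1,1,1])

```text
time: 10.05
position: [0.5923, 0.1617, 0.0487]
tool_rot: [2.575, 1.795, 0.009]
ft_force: [-2.0, -0.0, 14.5]
grip_width: 0.161
grip_force: 50.0
```

```bash
python3 -c "from h import *;rep()"
```

```text
t 10.05 F -1.82 Frad -0.7 Fz 14.55 jaw~ 0.175 toolrot 0.211 r 0.1456 [0.5923 0.1617 0.0487] w 0.161
```

apply_moves(dp=[[-0.0001,0.005,0],[-0.0001,0.005,0],[-0.0001,0.005,0],[-0.0001,0.005,0],[-0.0001,0.004,0],[0,0.003,0],[0,0,0],[0,0,0]], twist=[[0,0,0.035],[0,0,0.035],[0,0,0.035],[0,0,0.035],[0,0,0.035],[0,0,0.033],[0,0,0],[0,0,0]], fingers=[1,1,1,1,1,1,1,1])

```text
time: 10.85
position: [0.6158, 0.1495, 0.0485]
tool_rot: [2.746, 1.521, 0.007]
ft_force: [-1.8, -1.6, 12.5]
grip_width: 0.156
grip_force: 49.9
```

```bash
python3 -c "from h import *;rep()"
```

```text
t 10.85 F -0.69 Frad -2.33 Fz 12.53 jaw~ -0.006 toolrot 0.005 r 0.1457 [0.6158 0.1495 0.0485] w 0.156
```

apply_moves(dp=[[0,0.002,0],[0,0,0],[0,0,-0.004],[0,0,-0.004],[0,0,-0.004],[0,0,-0.001],[0,0,0],[0,0,0],[0,0,0],[0,0,0]], twist=[[0,0,0],[0,0,0],[0,0,0],[0,0,0],[0,0,0],[0,0,0],[0,0,0],[0,0,0],[0,0,0],[0,0,0]], fingers=[1,1,1,1,1,1,1,0.6,0.6,0.6])

```text
time: 11.85
position: [0.6151, 0.1495, 0.0582]
tool_rot: [2.747, 1.525, 0.001]
ft_force: [0.6, 0.2, 0.2]
grip_width: 0.341
grip_force: 0.0
```

```bash
python3 -c "from h import *;rep()"
```

```text
t 11.85 F 0.45 Frad 0.49 Fz 0.19 jaw~ -0.058 toolrot 0.007 r 0.1456 [0.6151 0.1495 0.0582] w 0.341
```

apply_moves(dp=[[0,0,-0.04],[0,0,-0.04],[0,0,-0.04],[0,0,-0.04],[0,0,0],[0,0,0],[0,0,0],[0,0,0],[0,0,0],[0,0,0]], twist=[[0,0,0],[0,0,0],[0,0,0],[0,0,0],[0,0,0.14],[0,0,0.14],[0,0,0.14],[0,0,0.14],[0,0,0.14],[0,0,0.14]], fingers=[0.6,0.6,0.6,0.6,0,0,0,0,0,0])

```text
time: 12.85
position: [0.615, 0.1493, 0.2182]
tool_rot: [3.131, 0.263, 0.001]
ft_force: [0.3, 0.1, 0.1]
grip_width: 0.86
grip_force: 0.0
```

apply_moves(dp=[[0,0,0],[-0.016,0.04,0],[-0.016,0.04,0],[-0.016,0.04,0],[-0.016,0.04,0],[-0.016,0.04,0],[0,0,0],[0,0,0]], twist=[[0,0,0.06],[0,0,0],[0,0,0],[0,0,0],[0,0,0],[0,0,0],[0,0,0],[0,0,0]], fingers=[0,0,0,0,0,0,0,0])

```text
time: 13.65
position: [0.5579, -0.0596, 0.2185]
tool_rot: [-3.137, -0.173, -0.002]
ft_force: [-0.3, 0.1, 0.9]
grip_width: 1.001
grip_force: 0.0
```

Run:
```python
from h import *
s=ctrl.get_state();im=get_image("wrist")[:,:,::-1];sd=get_image("side")[:,:,::-1];sc=get_image("scene")[:,:,::-1]
print(s['time'],s['position'],s['joint_positions'].round(2));Q=R.from_rotvec(s['tool_rot']).as_matrix();print(Q.round(3))
a=cv2.resize(sd[165:295,205:345],(420,390),interpolation=cv2.INTER_CUBIC);b=cv2.resize(im,(624,390))[:,130:500]
cv2.imwrite("pics/w3full.png",im);cv2.imwrite("pics/w3.png",np.hstack([a,b]))
```

```text
13.65 [ 0.5578911  -0.05964192  0.21850474] [-0.08  0.13  0.15  1.69 -0.02  1.32 -1.38]
[[ 0.994  0.11   0.001]
 [ 0.11  -0.994  0.   ]
 [ 0.001 -0.    -1.   ]]
```

View pics/w3.png

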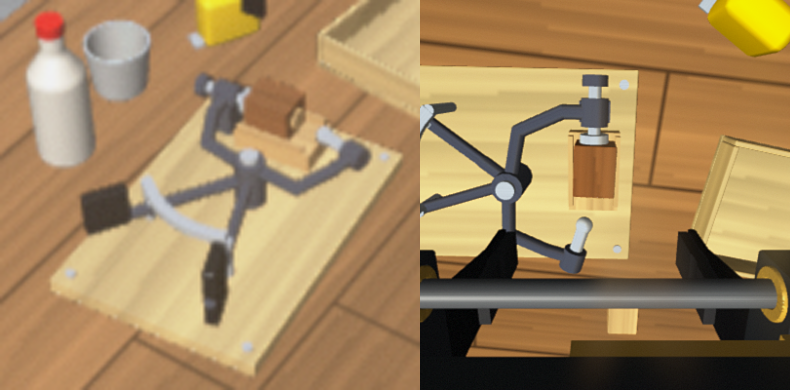

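The left panel shows the press fully open with the block in the nest and the peg flush. In the wrist panel the block is at crop columns 573–615, rows 142–198. I'll measure its top edges by colour.

Run:
```python
from h import *
im=cv2.imread("pics/w3full.png");h=cv2.cvtColor(im,cv2.COLOR_BGR2HSV)
x0,x1,y0,y1=270,350,130,225
r=h[y0:y1,x0:x1];
for y in range(y0,y1,4):print(y,''.join('#' if (h[y,x,2]<140 and h[y,x,1]>100) else '.' for x in range(x0,x1,2)),h[y,312])
```

```text
130 ........................................ [115  28 102]
134 .........#########.......#########...... [104  20 217]
138 ........................................ [105  10 152]
142 ........................................ [104  17 220]
146 ............##...............###........ [100  17 220]
150 ..........#.....#################....... [ 13 192 126]
154 ..........#.....................#....... [ 13 172 150]
158 ..........#.....................#....... [ 13 170 150]
162 ..........#.........##.................. [ 13 168 135]
166 ..........#..........#.................. [ 13 167 134]
170 .....................#.................. [ 14 174 138]
174 ........................................ [ 14 170 144]
178 .....................#.................. [ 14 175 137]
182 ....................##.................. [ 14 178 139]
186 ...........#........#..........#........ [ 14 174 142]
190 ........................................ [ 13 174 144]
194 ........................................ [ 13 169 149]
198 ........................................ [ 13 171 149]
202 ........................................ [ 15 167 168]
206 ........................................ [ 21 123 231]
210 ........................................ [ 20 120 232]
214 ........................................ [ 21 118 233]
218 ........................................ [ 25  96 238]
222 ........................................ [ 24 103 232]
```

Run:
```python
from h import *
im=cv2.imread("pics/w3full.png");h=cv2.cvtColor(im,cv2.COLOR_BGR2HSV)
s=ctrl.get_state();Q=R.from_rotvec(s['tool_rot']).as_matrix()
m=(h[...,1]>145)&(h[...,2]<185)
for y in(165,175,190):
    xs=[x for x in range(280,345) if m[y,x]];print(y,xs[0],xs[-1])
ys=[y for y in range(140,225) if m[y,310]];print(ys[0],ys[-1])
c=lambda u,v:(Q.T@(onz("wrist",(u,v),.08,s)-s['position']))
for y in(165,175,190):
    xs=[x for x in range(280,345) if m[y,x]];print((c(xs[0]-.5,y)).round(4),(c(xs[-1]+.5,y)).round(4))
print(c(310,153).round(4),c(310,203).round(4))
```

```text
165 290 333
175 290 333
190 290 332
150 202
[ 0.0192 -0.0226  0.1381] [0.0191 0.0172 0.1381]
[ 0.0099 -0.0228  0.1381] [0.0098 0.0174 0.1381]
[-0.0044 -0.0231  0.1381] [-0.0045  0.0167  0.1381]
[ 0.0301 -0.004   0.1381] [-0.0171 -0.0042  0.1381]
```

apply_moves(dp=[[0.007,-0.003,0],[0,0,0],[0,0,0.03],[0,0,0.04],[0,0,0.04],[0,0,0.03],[0,0,0.02],[0,0,0.0055],[0,0,0],[0,0,0]], twist=[[0,0,0],[0,0,0],[0,0,0],[0,0,0],[0,0,0],[0,0,0],[0,0,0],[0,0,0],[0,0,0],[0,0,0]], fingers=[0.28,0.28,0.28,0.28,0.28,0.28,0.28,0.28,0.28,0.28])

```text
time: 14.8
position: [0.5657, -0.0547, 0.0538]
tool_rot: [3.136, 0.177, 0.003]
ft_force: [1.3, -0.6, 0.5]
grip_width: 0.72
grip_force: 0.0
```

apply_moves(dp=[[0,0,0],[0,0,0],[0,0,0],[0,0,0],[0,0,0],[0,0,0],[0,0,0],[0,0,0]], twist=[[0,0,0],[0,0,0],[0,0,0],[0,0,0],[0,0,0],[0,0,0],[0,0,0],[0,0,0]], fingers=[1,1,1,1,1,1,1,1], newtons=15)

```text
time: 15.6
position: [0.5649, -0.0551, 0.0531]
tool_rot: [3.136, 0.177, 0.001]
ft_force: [-1.0, -0.9, 6.5]
grip_width: 0.463
grip_force: 15.0
```

apply_moves(dp=[[0,0,-0.005],[0,0,-0.01],[0,0,-0.02],[0,0,-0.03],[0,0,-0.04],[0,0,-0.03],[0,0,0],[0,0,0]], twist=[[0,0,0],[0,0,0],[0,0,0],[0,0,0],[0,0,0],[0,0,0],[0,0,0],[0,0,0]], fingers=[1,1,1,1,1,1,1,1], newtons=20)

```text
time: 16.4
position: [0.5647, -0.0548, 0.1882]
tool_rot: [-3.137, -0.177, -0.002]
ft_force: [0.3, 0.6, -0.6]
grip_width: 0.456
grip_force: 20.0
```

Run:
```python
from h import *
s=ctrl.get_state();Q=R.from_rotvec(s['tool_rot']).as_matrix()
sd=get_image("side")[:,:,::-1];sc=get_image("scene")[:,:,::-1]
print(s['time'],s['position'],s['ft_force'],s['grip_width'])
a=cv2.resize(sd[120:290,205:390],(400,368),interpolation=cv2.INTER_CUBIC);b=cv2.resize(sc[160:330,220:405],(400,368),interpolation=cv2.INTER_CUBIC)
cv2.imwrite("pics/l4.png",np.hstack([a,b]))
T=np.array([.5267,-.289]);ty=np.array([.095,.9955]);tg=np.array([*(T+.038*ty),s['position'][2]])
print(tg,(Q.T@(tg-s['position'])).round(4))
```

```text
16.4 [ 0.56467785 -0.05477663  0.18823873] [ 0.30230905  0.60560401 -0.55923727] 0.4562796501279715
[ 0.53031    -0.251171    0.18823873] [-5.620e-02  1.913e-01 -1.000e-04]
```

View pics/l4.png

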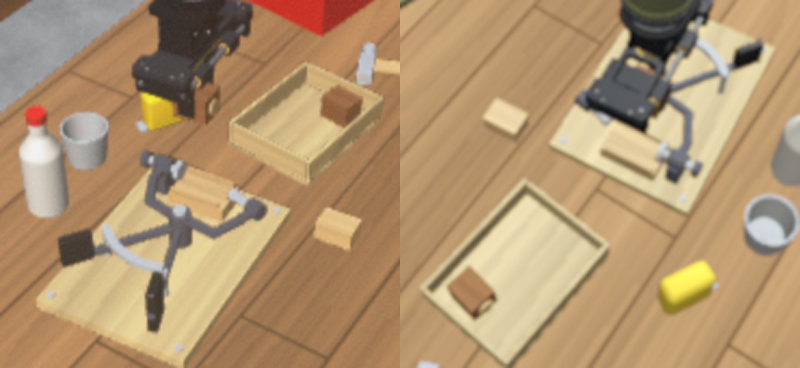

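The view shows the block held by its x faces with the nest empty. The done piece stays in its tray end at (472,292), and the +y half is free. I'll carry the block over and lower it.

apply_moves(dp=[[-0.0094,0.032,0],[-0.0094,0.032,0],[-0.0094,0.032,0],[-0.0094,0.032,0],[-0.0094,0.032,0],[-0.0094,0.032,0],[0,0,0],[0,0,0.03],[0,0,0.03],[0,0,0.03]], twist=[[0,0,0],[0,0,0],[0,0,0],[0,0,0],[0,0,0],[0,0,0],[0,0,0],[0,0,0],[0,0,0],[0,0,0]], fingers=[1,1,1,1,1,1,1,1,1,1])

```text
time: 17.5
position: [0.5292, -0.251, 0.0951]
tool_rot: [-3.135, -0.177, 0.003]
ft_force: [0.6, 0.3, -1.2]
grip_width: 0.459
grip_force: 20.0
```

apply_moves(dp=[[0,0,0.025],[0,0,0.025],[0,0,0.01],[0,0,0.006],[0,0,0.004],[0,0,0],[0,0,0],[0,0,0]], twist=[[0,0,0],[0,0,0],[0,0,0],[0,0,0],[0,0,0],[0,0,0],[0,0,0],[0,0,0]], fingers=[1,1,1,1,1,1,1,1])

```text
time: 18.3
position: [0.5308, -0.2523, 0.0286]
tool_rot: [3.136, 0.177, 0.003]
ft_force: [0.3, 0.5, -0.6]
grip_width: 0.456
grip_force: 20.0
```

Next I lower in small steps until contact.

apply_moves(dp=[[0,0,0.003],[0,0,0.002],[0,0,0.002],[0,0,0.001],[0,0,0],[0,0,0]], twist=[[0,0,0],[0,0,0],[0,0,0],[0,0,0],[0,0,0],[0,0,0]], fingers=[1,1,1,1,1,1])

```text
time: 18.9
position: [0.5301, -0.2521, 0.0195]
tool_rot: [3.137, 0.177, 0.0]
ft_force: [-0.6, 0.1, -1.3]
grip_width: 0.464
grip_force: 20.0
```

apply_moves(dp=[[0,0,0.001],[0,0,0.001],[0,0,0],[0,0,0]], twist=[[0,0,0],[0,0,0],[0,0,0],[0,0,0]], fingers=[1,1,1,1])

```text
time: 19.3
position: [0.5303, -0.2521, 0.0192]
tool_rot: [-3.136, -0.177, -0.001]
ft_force: [-3.6, 1.3, 8.6]
grip_width: 0.46
grip_force: 20.0
```

Contact at z=0.0192, as predicted. I'll open to about 55 mm and lift away.

apply_moves(dp=[[0,0,-0.001],[0,0,0],[0,0,0],[0,0,0],[0,0,0],[0,0,-0.01],[0,0,-0.03],[0,0,-0.04],[0,0,-0.05],[0,0,-0.05]], twist=[[0,0,0],[0,0,0],[0,0,0],[0,0,0],[0,0,0],[0,0,0],[0,0,0],[0,0,0],[0,0,0],[0,0,0]], fingers=[1,0.37,0.37,0.37,0.37,0.37,0.37,0.37,0.37,0.37])

```text
time: 20.3
position: [0.5296, -0.252, 0.2009]
tool_rot: [3.137, 0.176, 0.0]
ft_force: [1.2, -0.9, -0.2]
grip_width: 0.637
grip_force: 0.0
```

Run:
```python
from h import *
s=ctrl.get_state();w=get_image("wrist")[:,:,::-1]
sd=get_image("side")[:,:,::-1];sc=get_image("scene")[:,:,::-1]
print(s['time'],s['position'],s['ft_force'],s['grip_width'])
a=cv2.resize(sd[120:290,205:390],(400,368),interpolation=cv2.INTER_CUBIC);b=cv2.resize(w,(589,368))[:,95:495]
cv2.imwrite("pics/f5.png",np.hstack([a,b]))
```

```text
20.3 [ 0.52958269 -0.2519671   0.20092576] [ 1.23143144 -0.9331359  -0.20341347] 0.6366214884406042
```

View pics/f5.png

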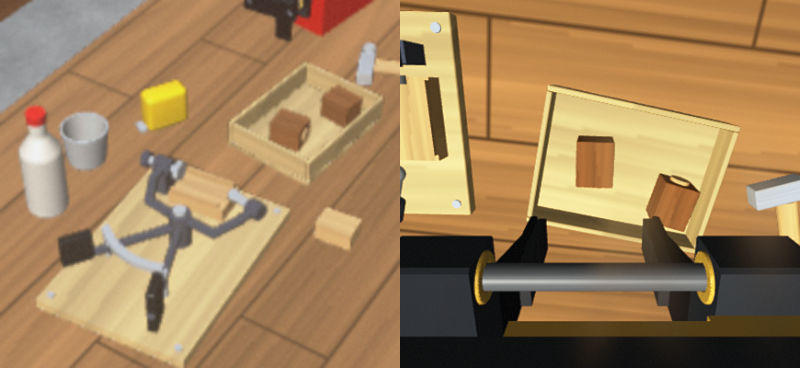

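The view shows the block standing flat in the tray's free half at (595,163), the done piece undisturbed at (672,205), the press open and the gripper clear.

```bash
python3 -c "
from bench import ctrl
print(ctrl.close_job())"
```

```text
the job is handed in; nothing more can be done
None
```

I drove the peg home, the ratchet held the block with the hand off, and I then opened the press, set the block flat in the tray beside the finished piece and handed the job in at about 20 s. The hand-in returned no verdict.

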